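Put the dried drip tray back in the hob

ROBOT

A 6-joint arm with a two-finger parallel gripper is mounted at the origin on the work surface. World frame = base frame: x ahead of the robot, y to its left, z up, the work surface at z = 0. Lengths are in m, angles in rad, forces in N, time in s.
With the tool pointing down it reaches from about 0.4 to 0.825 m from the base axis. Payload 7 kg.
Tool frame: the origin (TCP) lies between the finger pads; the fingertips stand 8 mm ahead of it and the grasp point (between the pads) lies 11 mm behind it; z points along the fingers, x is the direction in which the jaws open and shut, and the axes are right-handed (so a half turn about z gives the same grasp; the last joint's range is limited). The gripper opens to 85 mm and grips with 20 to 120 N. Pads are 22 mm wide; open, the fingers measure 114 mm over their backs; the gripper's body (76 mm by 85 mm) begins 54 mm behind the grasp point. The pads swing forward as they close: fully open they stand 13 mm farther back than shut.
Start: joints at [1.512, 0.359, 0.012, 0, -1.224, -0.288], TCP at [0.229, 0.635, 0.239] pointing down, gripper open.
Joint ranges: [-3.07, 3.07], [-1.43, 2.12], [-1.02, 1.25], [-3.03, 1.67], [-3.05, -0], [-3.03, 3.03]. Speed limits (rad/s): [2.39, 2.39, 3.01, 3.14, 3.14, 3.14].

INTERFACE

Orientations are given as a unit quaternion [x, y, z, w].
In Python, from plant import bot, grip, imaging gives the robot as it stands. The module is installed in compiled form; this text tells all that it offers. Calls block until the motion is done:
- bot.move_pose(position, orientation): joint-space move of the TCP to a pose.
- bot.movel(position, rotation=None, speed=0.15): straight line of the TCP; rotation=None keeps the orientation; speed is the mean speed in m/s.
- bot.goto_joints(angles): joint-space move.
- grip(opening): opening from 0.0 (shut) to 1.0 (fully open); the grip force is fixed at half the most; returns when the fingers have stopped.
- bot.sleep(seconds).
- bot.ik(position, orientation): joint angles nearest the present ones, or None.
- imaging.snapshot(name): name is "side" or "top"; returns a dict with "pixels" (400x640x3 uint8, blue, green, red), "range_z" (400x640 float32, m along the optical axis (not along the pixel's ray), 0 where there is no reading), "fx", "fy", "cx", "cy" (pixels), "rvec" (rotation vector, rad) and "tvec" (3), from world to camera coordinates, as OpenCV has them. Camera axes: x right, y down, z forward; pixel columns grow to the right and rows downward; lengths in m; the calibration is good to about 2 mm. A picture is of the moment at which its call begins.
A pose or a line that the arm cannot do raises bot.PlanningError and nothing moves.
- bot.sign_off(): hands the job in, once; it reports no verdict.
Readings, each from a call of its own:
- bot.current_t(): time.
- bot.current_joint_pos(): joint angles.
- bot.current_dq(): joint speeds.
- bot.current_joint_efforts(): joint torques, N m.
- bot.current_tool_pos(): TCP position.
- bot.current_ee_rot(): TCP orientation.
- bot.current_force(): force on the tool from outside, world axes, zero at the start.
- bot.current_moment(): the same for the moment, N m.
- bot.current_gripper_width(): opening from 0.0 (shut) to 1.0 (fully open).
Only numpy, scipy, OpenCV 4.12 (cv2) and the standard library are available. Lean on these libraries where they do the work, as an engineer would, in place of code of your own. Each camera call takes 0.05 s, during which the arm holds its last target.

TASK

The steel drip tray hangs to dry on the sloping stand by the keyhole slot in its tail: slide it up the slope until the stud is in the wide end of the slot, lift it off, lay it flat and right way up on the bare counter and let go. Then take it up again by its front grip and slide it, tail first, fully home into the slot in the front of the hob, so that its front plate rests against the hob, and let go. Do not disturb the bottle, jar or spoon rest.

Things in the scene. Friction and masses are not known exactly. Their poses are not given: they have to be found in the camera images.
- tray_middle (a point): Centre of the loose bare-steel drip tray (0.16 kg, 174 mm long), 9 mm above its flat underside. x: from grip to tail; y: across; z: up out of its open top. Its box runs x -47 to +37 mm, 56 mm wide, 18 mm high, walls and floor 3 mm: the part to pinch while it hangs. Hung, x points up the slope and z out of it, up and towards the robot.
- tray_grip (a point): Middle of the grip, a solid tongue on the tray's front end (36 mm long, 26 mm wide in y, 16 mm high from the underside); tray axes; 69 mm in -x from the middle, 8 mm above the underside. Hung, it sits between two cheeks of the stand with 12 mm free each side, too little for fingers.
- tray_plate (a point): Point on the tray's front plate, which stands between grip and box at x -51 to -47 mm from the middle, 74 mm wide, 30 mm high from the underside. The point is the middle of the lower edge of its rear face (towards the tail), level with the underside; this face rests against the hob when home. Tray axes.
- keyhole_wide (a point): Centre of the wide end (26 mm across) of the keyhole through the tail, level with the underside, 53 mm in +x from the middle. The tail is 50 mm wide, 5 mm thick, flush with the underside, x +37 to +87 mm. The narrow part, 9 mm wide, runs 14.5 mm on towards the tail's end; hung, the stud is there, 24.5 mm in tray +x from this point. Tray axes.
- stud (a point): Foot of the stud on the stand's slope, 150 mm above the counter: shaft 6 mm, head 16 mm across and 4 mm thick, 8.5 mm off the slope, square to it. The tray comes off only with the head centred in the wide end (about 5 mm play), lifted 13 mm or more square to the slope. Stand axes: x level, the way the slope rises at 40 degrees; z up.
- tray: The drip tray; origin on its underside half-way along, tray axes (x to the tail, z up).
- stand: Fixed white plastic drying stand. Its spine slopes up at 40 degrees along its x (level, away from the robot) and is only 36 mm wide, so fingers fit down beside the tray's box. Two cheeks 55 mm apart flank the grip at the foot. Foot plate 200 x 85 mm, 10 mm high. Origin on the counter, below the hung tray's middle, whose underside is 100 mm up.
- hob_mouth (a point): Middle of the lower edge of the slot in the fixed steel hob's front face, on the slot's floor, 22 mm above the counter. x straight in, z up. Slot 64 mm wide, 25 high, 200 deep; a sill 74 mm wide at floor level sticks out 10 mm. Hob 280 x 280 mm, 75 high; dials 100 mm either side stick out 20. A pan stands on it, 117 mm up, rim 67 behind the face. Home, the tray_plate point is here, axes matching.
- bottle: Green glass bottle with a steel twist cap, 64 mm across, 190 mm tall; origin under its middle. Leave it alone.
- jar: Glass jar with a steel cap, 66 mm across, 90 mm tall; origin under its middle. Leave it alone.
- spoon_rest: Round white porcelain spoon rest, 92 mm across, 13 mm high, on the counter in front of the robot; origin under its middle. Leave it alone.
Not all that is in view belongs to the job. Leave any brown or red look-alike of the stand alone.

How it is judged:
By the outcome, as a careful person would: the job done as asked, in the order asked, and still so for the second after the job is handed in, with the robot touching nothing.
It also fails if it takes over 58 s, if anything falls off the work surface, if the arm or the gripper's body presses on something with over 40 N, if the wrist force passes 120 N, or if a joint passes its speed limit or range.

## Working session

There is one attempt and no reset: what is moved stays moved. The work goes in short steps, each a Python script; the robot and the scene stay as the last script left them, time stands still between calls to the robot, and variables do not carry over. Pictures are saved under pics/ and viewed, and the job is handed in when it is done.

```bash
mkdir -p pics; ls
python3 - <<'E'
from plant import bot, grip, imaging
import cv2,numpy as np
for n in ["side","top"]:
    s=imaging.snapshot(n); cv2.imwrite(f"pics/{n}0.png",s["pixels"])
    np.savez(f"{n}0.npz",**s)
    R=cv2.Rodrigues(np.array(s["rvec"]))[0]; print(n,s["fx"],s["cx"],s["cy"],"cam",-R.T@np.array(s["tvec"]).ravel(),"fwd",R[2])
    print((s["range_z"]>0).mean())
print(bot.current_t(),bot.current_tool_pos(),bot.current_ee_rot())
E
```

```text
pics
side 373.6588243746748 324.55995010661775 197.2567172018627 cam [ 0.46701265 -0.61884965  0.88998679] fwd [ 0.11712154  0.62344303 -0.77304678]
0.996
top 397.3196072618338 320.39765564456496 195.10135925559212 cam [0.31126184 0.00337268 1.3165295 ] fwd [ 0.20595971 -0.01665011 -0.97841881]
0.99582421875
0.1 [0.2293291  0.63438727 0.23843706] [-5.74453355e-01  8.18536954e-01 -5.11811641e-04 -5.79720863e-04]
```

View pics/side0.png

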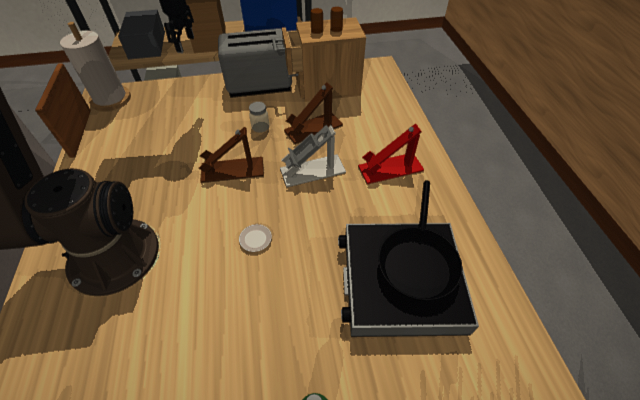

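View pics/top0.png

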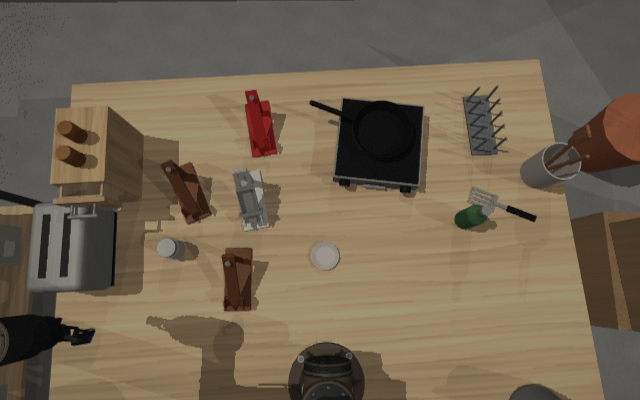

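Top-view candidates for the stand: white stand with grey tray (252,198), brown look-alikes (187,190) and (237,280), and a red one (260,123). I choose the white one with the steel tray. The hob is at (380,142), the jar at (170,248), the bottle at (470,216) and the spoon rest at (324,256). I'll check the choice in close crops.

```bash
cat > h.py <<'E'
import numpy as np,cv2
def load(n): return dict(np.load(n))
def cam(s):
    R=cv2.Rodrigues(np.array(s["rvec"],float))[0]; t=np.array(s["tvec"],float).ravel(); return R,t
def cloud(s):
    R,t=cam(s); v,u=np.mgrid[0:400,0:640]; z=s["range_z"]
    P=np.stack([(u-s["cx"])/s["fx"]*z,(v-s["cy"])/s["fy"]*z,z],-1)
    return (P-t)@R
def ray(s,u,v,zp):
    R,t=cam(s); c=-R.T@t; d=R.T@np.array([(u-s["cx"])/s["fx"],(v-s["cy"])/s["fy"],1.]); return c+d*(zp-c[2])/d[2]
def proj(s,P):
    R,t=cam(s); q=np.atleast_2d(P)@R.T+t; return np.c_[q[:,0]/q[:,2]*s["fx"]+s["cx"],q[:,1]/q[:,2]*s["fy"]+s["cy"]]
def crop(s,u0,v0,w,hh,k,fn):
    cv2.imwrite(fn,cv2.resize(s["pixels"][v0:v0+hh,u0:u0+w],None,fx=k,fy=k,interpolation=cv2.INTER_CUBIC))
E
python3 - <<'E'
from h import *
a=load("top0.npz");b=load("side0.npz")
crop(a,220,155,70,85,7,"pics/ct.png"); crop(b,270,110,90,85,7,"pics/cs.png")
crop(a,325,90,110,110,5,"pics/cth.png"); crop(b,330,210,155,135,5,"pics/csh.png")
P=cloud(a);print("counter z",np.median(P[250:300,400:450,2])); 
P=cloud(b);print("counter z",np.median(P[270:330,200:300,2]))
E
```

```text
counter z 1.427128099800726e-05
counter z 4.587778505740009e-05
```

View pics/ct.png

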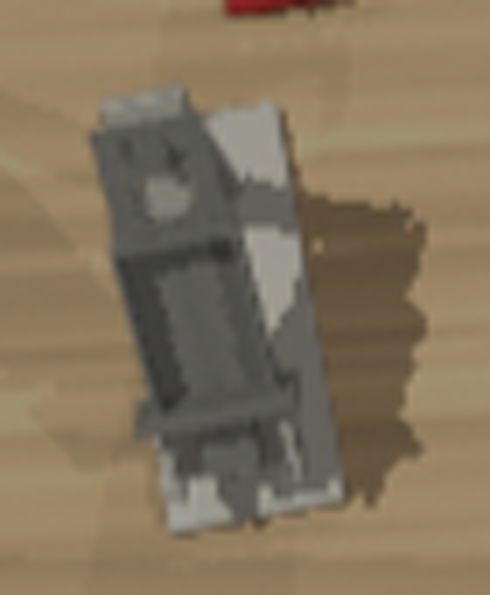

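View pics/cs.png

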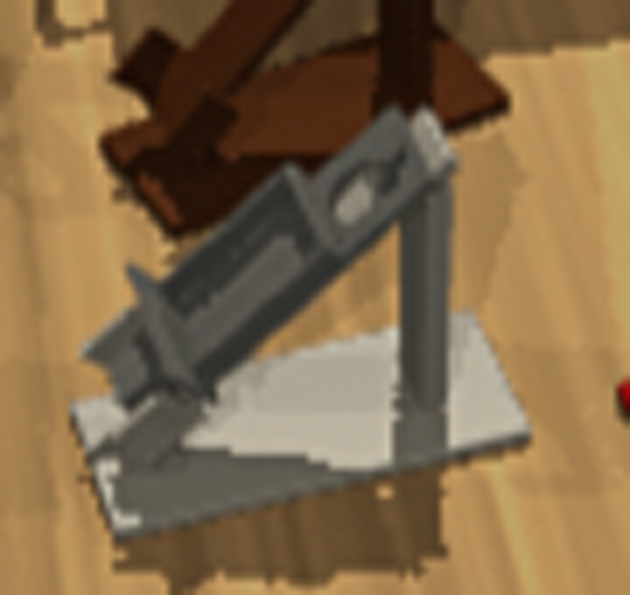

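View pics/cth.png

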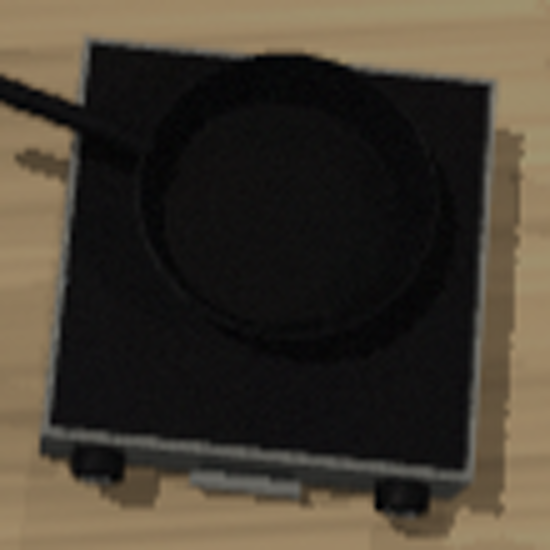

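View pics/csh.png

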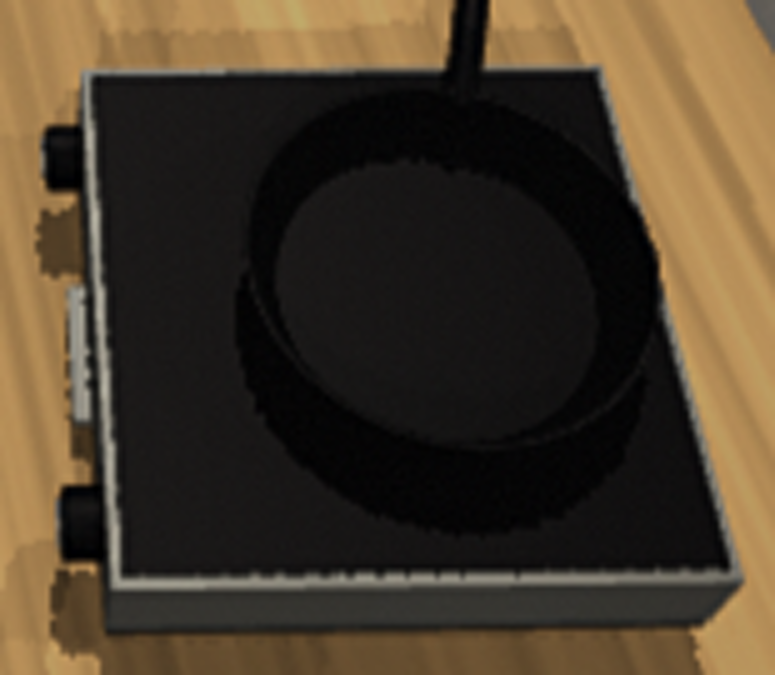

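Confirmed: the white stand with the tray hanging (top crop: plate near row 410, keyhole at (168,195)), and the hob with its light sill at crop (250,485). Now I measure.

Run:
```python
from h import *
for n in ["top0.npz","side0.npz"]:
    s=load(n);P=cloud(s);print(n)
    X,Y,Z=P[...,0],P[...,1],P[...,2]
    # hob: cluster region
    v,u=np.mgrid[0:400,0:640]
    if n[0]=='t': rh=(u>325)&(u<435)&(v>90)&(v<200); rs=(u>222)&(u<285)&(v>160)&(v<240)
    else: rh=(u>330)&(u<485)&(v>210)&(v<345); rs=(u>275)&(u<352)&(v>115)&(v<195)
    def rect(m,pr=True):
        q=np.c_[X[m],Y[m]].astype(np.float32); r=cv2.minAreaRect(q); b=cv2.boxPoints(r)
        print(len(q),np.round(r[0],4),np.round(r[1],4),round(r[2],2)); print(np.round(b,4).tolist()); return b
    print("hob top");rect(rh&(abs(Z-.075)<.003))
    print("sill");
    m=rh&(abs(Z-.022)<.004); print(m.sum()); 
    if m.sum()>3: rect(m)
    print("foot plate"); m=rs&(abs(Z-.010)<.003);rect(m)
    for nm,c in [("jar",(.087,.094)),("bottle",(.185,.195)),("spoon",(.008,.016))]:
        m=(Z>c[0])&(Z<c[1])&(X<.75)&(X>.2)
        k,l,st,ce=cv2.connectedComponentsWithStats(m.astype(np.uint8))
        print(nm,[(np.round(ce[i]).tolist(),np.round(P[l==i].mean(0),3).tolist(),int(st[i,4])) for i in range(1,k) if st[i,4]>25])
```

```text
top0.npz
hob top
3313 [ 0.7444 -0.223 ] [0.2797 0.2804] 80.09
[[0.5821999907493591, -0.3366999924182892], [0.8583999872207642, -0.3849000036716461], [0.9065999984741211, -0.10939999669790268], [0.630299985408783, -0.06109999865293503]]
sill
123
123 [ 0.606  -0.1984] [0.2731 0.0181] 78.95
[[0.5709999799728394, -0.33059999346733093], [0.588699996471405, -0.33410000801086426], [0.6410999894142151, -0.06610000133514404], [0.6233000159263611, -0.06260000169277191]]
foot plate
389 [0.5877 0.2076] [0.199  0.2638] 86.67
[[0.450300008058548, 0.11599999666213989], [0.7135999798774719, 0.1005999967455864], [0.7251999974250793, 0.2992999851703644], [0.461899995803833, 0.31470000743865967]]
jar [([183.0, 193.0], [0.603, 0.415, 0.091], 40), ([249.0, 203.0], [0.559, 0.207, 0.09], 46), ([253.0, 214.0], [0.521, 0.196, 0.091], 34), ([103.0, 224.0], [0.519, 0.66, 0.09], 28), ([166.0, 248.0], [0.433, 0.465, 0.09], 241), ([233.0, 286.0], [0.307, 0.263, 0.091], 32)]
bottle [([114.0, 150.0], [0.723, 0.585, 0.191], 29), ([112.0, 178.0], [0.635, 0.589, 0.189], 49), ([55.0, 249.0], [0.439, 0.739, 0.19], 3926)
[... 1539 characters left out ...]
, -0.163, 0.091], 53)]
bottle [([248.0, 41.0], [0.434, 0.732, 0.191], 1118), ([294.0, 39.0], [0.603, 0.714, 0.19], 29), ([280.0, 44.0], [0.545, 0.686, 0.19], 51), ([314.0, 55.0], [0.656, 0.59, 0.19], 132), ([314.0, 397.0], [0.475, -0.479, 0.19], 62)]
spoon [([277.0, 6.0], [0.592, 1.412, 0.012], 37), ([253.0, 8.0], [0.467, 1.411, 0.011], 42), ([281.0, 90.0], [0.53, 0.667, 0.011], 37), ([250.0, 93.0], [0.409, 0.667, 0.012], 72), ([312.0, 127.0], [0.615, 0.419, 0.011], 568), ([260.0, 129.0], [0.43, 0.443, 0.011], 30), ([313.0, 170.0], [0.585, 0.208, 0.01], 855), ([233.0, 169.0], [0.332, 0.26, 0.011], 897), ([364.0, 172.0], [0.743, 0.169, 0.01], 71), ([254.0, 237.0], [0.38, -0.016, 0.011], 328)]
```

Run:
```python
from h import *
for n in ["top0.npz","side0.npz"]:
    s=load(n);P=cloud(s);Z=P[...,2];v,u=np.mgrid[0:400,0:640]
    print(n)
    seed=(258,187) if n[0]=='t' else (313,170)
    bgr=s["pixels"].astype(int); sat=bgr.max(-1)-bgr.min(-1)
    m=(abs(Z-.010)<.004)&(P[...,0]>.45)&(P[...,0]<.72)&(P[...,1]>.1)&(P[...,1]<.3)&(sat<40)
    k,l,st,ce=cv2.connectedComponentsWithStats(m.astype(np.uint8))
    ids=[i for i in range(1,k) if st[i,4]>25];print([(ce[i].round(),st[i,4]) for i in ids])
    mm=np.isin(l,ids)
    q=P[mm][:,:2].astype(np.float32); r=cv2.minAreaRect(q); print("plate",np.round(r[0],4),np.round(r[1],4),r[2],np.round(cv2.boxPoints(r),4).tolist())
    # sill light pixels
    m=(abs(Z-.022)<.006)&(sat<40)&(abs(P[...,0]-.6)<.08)&(abs(P[...,1]+.198)<.07)
    q=P[m]; 
    if len(q)>5:
        f=np.array([np.cos(-.1725),np.sin(-.1725)]);o=np.array([.606,-.1985]);g=np.array([-f[1],f[0]])
        d=(q[:,:2]-o);print("sill in",np.percentile(d@f,[2,50,98]),"across",np.percentile(d@g,[0,2,98,100]),"z",np.median(q[:,2]),len(q))
```

```text
top0.npz
[(array([258., 202.]), np.int32(439))]
plate [0.5814 0.19  ] [0.0782 0.2101] 83.66694641113281 [[0.47269999980926514, 0.16269999742507935], [0.6815000176429749, 0.13950000703334808], [0.6901000142097473, 0.21719999611377716], [0.4812999963760376, 0.24040000140666962]]
sill in [-0.00882675  0.00043665  0.00812542] across [-0.06529777 -0.05684617  0.06138754  0.0691571 ] z 0.021514795152607107 125
side0.npz
[(array([313., 171.]), np.int32(950))]
plate [0.5825 0.2128] [0.1983 0.087 ] 7.303851127624512 [[0.47859999537467957, 0.24330000579357147], [0.48969998955726624, 0.15700000524520874], [0.6863999962806702, 0.18219999969005585], [0.6753000020980835, 0.2685000002384186]]
sill in [-0.01021217 -0.00462364  0.00121669] across [-0.06844128 -0.03615895  0.03561101  0.03634928] z 0.022138322341646907 126
```

Run:
```python
from h import *
y=np.deg2rad(7.3)
for n in ["top0.npz","side0.npz"]:
    s=load(n);P=cloud(s);print(n)
    bgr=s["pixels"].astype(int); sat=bgr.max(-1)-bgr.min(-1)
    m=(P[...,2]>.03)&(P[...,2]<.19)&(P[...,0]>.45)&(P[...,0]<.7)&(P[...,1]>.12)&(P[...,1]<.3)&(sat<40)
    k,l,st,ce=cv2.connectedComponentsWithStats(m.astype(np.uint8)); i=1+np.argmax(st[1:,4]); m=l==i
    v,u=np.nonzero(m); q=P[m]
    # slope frame about ref point
    ref=np.array([.5825,.2128,0.1])
    xs=np.array([np.cos(y),np.sin(y),0]);ys=np.array([-np.sin(y),np.cos(y),0]);c,si=np.cos(np.deg2rad(40)),np.sin(np.deg2rad(40))
    tx=xs*c+np.array([0,0,si]);tz=-xs*si+np.array([0,0,c])
    d=(q-ref)@np.stack([tx,ys,tz]).T*1000
    np.save(n[0]+"_slope.npy",np.c_[d,u,v])
    # map of d along tx bins: median/extent
    for a in range(-110,120,8):
        w=(d[:,0]>=a)&(d[:,0]<a+8)
        if w.sum()>3: 
            e=d[w]; e2=e[e[:,2]>np.percentile(e[:,2],95)-35]
            print(a,w.sum(),"y",np.round(np.percentile(e2[:,1],[3,97]),1),"n pct",np.round(np.percentile(e2[:,2],[3,25,50,75,97]),1))
```

```text
top0.npz
-102 25 y [-31.1  26.6] n pct [ 1.2  3.7  6.3 17.8 27.5]
-94 35 y [-26.9  25.2] n pct [ 2.2  6.2 17.6 21.3 23.4]
-86 46 y [-31.   25.6] n pct [ 1.4  6.2 18.7 21.8 27.6]
-78 36 y [-29.1  27.7] n pct [ 2.9 13.2 19.  22.2 23.8]
-70 17 y [-30.9  26.2] n pct [14.3 18.  21.5 23.4 26.3]
-62 40 y [-37.   35.7] n pct [ 7.3 21.3 29.3 33.2 36.7]
-54 116 y [-34.6  32.6] n pct [ 4.2 10.2 18.5 26.7 37.2]
-46 46 y [-26.9  26.3] n pct [ 3.6  6.4  8.2 11.1 24.2]
-38 44 y [-28.5  25. ] n pct [ 3.5  6.8  9.3 10.8 21.3]
-30 39 y [-27.  26.] n pct [ 4.3  7.1  8.2 10.2 23.4]
-22 49 y [-28.6  26.1] n pct [ 4.1  6.9  8.8 12.1 23.7]
-14 40 y [-28.3  24.9] n pct [ 4.6  6.5  8.  10.4 23. ]
-6 44 y [-27.   25.8] n pct [ 3.3  6.3  8.1  9.9 25.8]
2 46 y [-28.2  26.4] n pct [ 5.1  7.5  9.3 11.5 22.8]
10 48 y [-25.5  25.1] n pct [ 4.5  6.8  8.4 10.5 22. ]
18 25 y [-28.1  26.3] n pct [ 6.   9.3 11.  16.6 25.1]
26 72 y [-27.3  25.3] n pct [ 4.3 10.7 16.  20.7 24.4]
34 46 y [-24.7  23.8] n pct [ 1.9  5.3  7.8  9.4 12.4]
42 37 y [-23.8  21.8] n pct [ 1.6  3.8  7.3  9.  12.1]
50 36 y [-22.4  23.3] n pct [ 3.4  
[... 1000 characters left out ...]
n pct [ 6.4  9.  10.6 16.7 24.3]
2 59 y [-28.3  28.6] n pct [ 6.7  8.8 12.2 19.1 24. ]
10 62 y [-26.5  29.2] n pct [ 7.5  9.2 11.5 18.3 23.9]
18 49 y [-26.8  28.6] n pct [ 7.  10.4 15.1 20.1 24.7]
26 82 y [-27.1  27.7] n pct [ 5.4 11.1 14.7 21.5 25.3]
34 50 y [-25.2  24.3] n pct [ 2.9  6.  10.  10.7 11.9]
42 52 y [-22.   23.9] n pct [ 4.9  7.1  7.9 10.6 12.5]
50 53 y [-24.   24.3] n pct [-19.    5.7   9.2  11.3  12.3]
58 44 y [-21.5  24.7] n pct [-19.1  -3.5   9.2  11.9  16.6]
66 44 y [-23.   23.9] n pct [-13.7   8.   11.2  15.8  20.3]
74 52 y [-22.3  25.5] n pct [-9.7  5.7  9.7 12.  18.8]
82 26 y [-16.   18.7] n pct [-3.9  3.9  5.2  5.9  7.2]
90 5 y [-13.2  14. ] n pct [4.4 4.9 5.4 6.3 6.9]
```

Run:
```python
import numpy as np
for n in "ts":
    d=np.load(n+"_slope.npy")
    w=d[d[:,2]>30]; print(n,"plate top x",np.percentile(w[:,0],[2,10,50,90,98]).round(1),"y",np.percentile(w[:,1],[0,2,98,100]).round(1),"n max",np.percentile(w[:,2],[90]))
    w=d[(d[:,2]>17)&(d[:,0]>10)&(d[:,0]<45)];print(" box back x",np.percentile(w[:,0],[50,80,90,95,98]).round(1))
    w=d[(abs(d[:,0])<28)&(d[:,2]>18)];print(" rim y-",np.percentile(w[w[:,1]<0][:,1],[2,50]).round(1)," y+",np.percentile(w[w[:,1]>0][:,1],[50,98]).round(1)," n",np.percentile(w[:,2],[75,90]).round(1))
    w=d[(abs(d[:,1])<18)&(d[:,0]>-40)&(d[:,0]<15)&(d[:,2]<14)];print(" floor n",np.median(w[:,2]).round(2))
    w=d[(d[:,0]>36)&(d[:,0]<80)&(d[:,2]<13)&(d[:,2]>5)&(abs(d[:,1])>15)];print(" tail n",np.median(w[:,2]).round(2),len(w))
    w=d[(d[:,0]>60)&(d[:,0]<90)&(d[:,2]>13.5)];print(" stud",w[:,:3].mean(0).round(1),len(w))
    w=d[(d[:,0]<-66)&(d[:,2]>19)&(abs(d[:,1])<15)];print(" grip x min",np.percentile(w[:,0],[2,5]).round(1),"n",np.percentile(w[:,2],[50]).round(1),"y",np.percentile(w[:,1],[2,98]).round(1))
    w=d[(d[:,0]<-66)&(d[:,2]>19)];print(" cheeks y",np.percentile(w[:,1],[2,98]).round(1))
```

```text
t plate top x [-57.1 -56.5 -53.9 -52.  -51.2] y [-37.2 -37.1  32.5  35.7] n max [37.30555868]
 box back x [29.7 31.2 31.6 32.4 32.6]
 rim y- [-29.  -27.1]  y+ [26.1 27.6]  n [23.7 24.8]
 floor n 7.96
 tail n 9.13 83
 stud [73.3  1.  17. ] 22
 grip x min [-91.1 -90.3] n [21.3] y [-11.9  11.1]
 cheeks y [-31.   27.8]
s plate top x [-57.5 -56.5 -54.6 -53.  -52.7] y [-37.  -36.2  35.3  36.3] n max [37.38331642]
 box back x [27.2 29.7 30.2 30.7 30.8]
 rim y- [-28.8 -25.7]  y+ [27.1 31.5]  n [23.8 24.6]
 floor n 8.48
 tail n 10.29 77
 stud [72.   1.6 17.8] 22
 grip x min [-92.2 -91. ] n [22.] y [-12.5  13.5]
 cheeks y [-30.   29.5]
```

```bash
cat >> h.py <<'E'
from scipy.spatial.transform import Rotation as Ro
yaw=np.deg2rad(7.3); A=np.deg2rad(40)
xs=np.array([np.cos(yaw),np.sin(yaw),0]);ys=np.array([-np.sin(yaw),np.cos(yaw),0])
tx=xs*np.cos(A)+np.array([0,0,np.sin(A)]);tz=-xs*np.sin(A)+np.array([0,0,np.cos(A)])
M=np.array([.5825,.2128,.1])+(-5.2*tx-.3*ys+5.3*tz)/1000   # underside below hung middle
hy=np.deg2rad(-9.83); hx=np.array([np.cos(hy),np.sin(hy),0]);hyv=np.array([-np.sin(hy),np.cos(hy),0]);UP=np.array([0,0,1.])
mouth=np.array([.606,-.1985,.022])
def quat(x,y,z,sg):  # tray axes -> tool quat, tool z=-tray z, tool x = sg*tray y
    X=sg*y;Zt=-z;Y=np.cross(Zt,X); return Ro.from_matrix(np.stack([X,Y,Zt],1)).as_quat()
E
python3 - <<'E'
from h import *
from plant import bot
print("M",M, "t",bot.current_t())
for sg in(1,-1):
    q=quat(tx,ys,tz,sg); g=M-.005*tx
    for nm,p in [("pre",g+.1*tz),("grasp",g+.008*tz),("up",g+.008*tz+.0245*tx),("lift",g+.0245*tx+.1*tz)]:
        j=bot.ik(p,q); print(sg,nm,None if j is None else np.round(j,2))
    q=quat(hx,hyv,UP,sg)
    for s in(.120,.13,.140):
        m=mouth-s*hx
        for nm,p in [("lay",m-.005*hx+(.008-m[2])*UP),("grip",m-.069*hx+(.01-m[2])*UP),("gripup",m-.069*hx+.06*UP)]:
            j=bot.ik(p,q); print(sg,s,nm,None if j is None else np.round(j,2))
    j=bot.ik(mouth-.022*hx+.010*UP,q);print(sg,"home",None if j is None else np.round(j,2))
E
```

```text
M [0.57520782 0.2115634  0.10071754] t 0.1
1 pre None
1 grasp None
1 up None
1 lift None
1 0.12 lay [ 0.03  0.37 -0.61 -0.   -0.59 -1.77]
1 0.12 grip [ 0.06  0.29 -0.75 -0.   -0.53 -1.8 ]
1 0.12 gripup [ 0.06  0.17 -0.67  0.   -0.73 -1.8 ]
1 0.13 lay [ 0.03  0.36 -0.63 -0.   -0.58 -1.78]
1 0.13 grip [ 0.07  0.28 -0.77 -0.   -0.52 -1.81]
1 0.13 gripup [ 0.07  0.15 -0.69  0.   -0.73 -1.81]
1 0.14 lay [ 0.04  0.35 -0.65 -0.   -0.57 -1.78]
1 0.14 grip [ 0.07  0.27 -0.79 -0.   -0.51 -1.82]
1 0.14 gripup [ 0.07  0.13 -0.71  0.   -0.72 -1.82]
1 home [-0.01  0.46 -0.36  0.   -0.75 -1.74]
-1 pre None
-1 grasp None
-1 up None
-1 lift None
-1 0.12 lay [ 0.03  0.37 -0.61  0.   -0.59  1.37]
-1 0.12 grip [ 0.06  0.29 -0.75  0.   -0.53  1.34]
-1 0.12 gripup [ 0.06  0.17 -0.67  0.   -0.73  1.34]
-1 0.13 lay [ 0.03  0.36 -0.63  0.   -0.58  1.36]
-1 0.13 grip [ 0.07  0.28 -0.77  0.   -0.52  1.33]
-1 0.13 gripup [ 0.07  0.15 -0.69  0.   -0.73  1.33]
-1 0.14 lay [ 0.04  0.35 -0.65  0.   -0.57  1.36]
-1 0.14 grip [ 0.07  0.27 -0.79  0.   -0.51  1.33]
-1 0.14 gripup [ 0.07  0.13 -0.71  0.   -0.72  1.33]
-1 home [-0.01  0.46 -0.36  0.   -0.75  1.4 ]
```

Run:
```python
from h import *
from plant import bot
g=M-.005*tx
for sg in(1,-1):
  for t in (0,5,10,15,20,25,30,35,40):
    a=np.deg2rad(t); x2=xs*np.cos(a)+UP*np.sin(a); z2=-xs*np.sin(a)+UP*np.cos(a); q=quat(x2,ys,z2,sg)
    r=[]
    for p in (g+.1*tz,g+.008*tz,g+.008*tz+.0245*tx,g+.0245*tx+.1*tz):
        j=bot.ik(p,q); r.append(None if j is None else np.round(j,2).tolist())
    print(sg,t,r[1],[k is not None for k in r])
```

```text
1 0 [0.68, 0.36, -0.32, 0.0, -0.89, -2.12] [True, True, True, True]
1 5 [0.71, 0.32, -0.42, 0.07, -0.76, -2.2] [True, True, True, True]
1 10 [0.74, 0.28, -0.53, 0.17, -0.62, -2.31] [True, True, True, True]
1 15 [0.76, 0.24, -0.67, 0.34, -0.47, -2.49] [True, True, True, True]
1 20 [0.72, 0.21, -0.85, 0.72, -0.29, -2.83] [True, True, True, True]
1 25 None [True, False, True, True]
1 30 None [False, False, False, False]
1 35 None [False, False, False, False]
1 40 None [False, False, False, False]
-1 0 [0.68, 0.36, -0.32, 0.0, -0.89, 1.02] [True, True, True, True]
-1 5 [0.71, 0.32, -0.42, 0.07, -0.76, 0.94] [True, True, True, True]
-1 10 [0.74, 0.28, -0.53, 0.17, -0.62, 0.83] [True, True, True, True]
-1 15 [0.76, 0.24, -0.67, 0.34, -0.47, 0.65] [True, True, True, True]
-1 20 [0.72, 0.21, -0.85, 0.72, -0.29, 0.31] [True, True, True, True]
-1 25 None [True, False, True, True]
-1 30 None [False, False, False, False]
-1 35 None [False, False, False, False]
-1 40 None [False, False, False, False]
```

Square to the slope is out of reach: joint 5 runs to its limit. The jaw axis is the tray's y, so I can grip with the tool tilted 15° forward instead of 40° and still slide and lift along the tray's own axes. I'll check the whole plan in IK first.

```bash
cat >> h.py <<'E'
def tilt(x,y,t,sg):
    a=np.deg2rad(t); return quat(x*np.cos(a)+UP*np.sin(a),y,-x*np.sin(a)+UP*np.cos(a),sg)
T=15; SG=-1
qg=tilt(xs,ys,T,SG); tzg=Ro.from_quat(qg).as_matrix()[:,2]
G=M-.008*tx+.011*tz
qlay=tilt(hx,hyv,T-40,SG); S=.14
L=mouth-S*hx-.008*hx; L[2]=.011
E
python3 - <<'E'
from h import *
from plant import bot
p=lambda n,P,q:print(n,P.round(3),None if (j:=bot.ik(P,q)) is None else np.round(j,2))
p("pre",G-.10*tzg,qg);p("g",G,qg);p("slid",G+.0245*tx,qg);p("lift",G+.0245*tx+.05*tz,qg);p("lift2",G+.0245*tx+.05*tz+.1*UP,qg)
p("layhi",L+.15*UP,qlay);p("lay",L,qlay);p("layoff",L-.1*Ro.from_quat(qlay).as_matrix()[:,2],qlay)
E
```

```text
pre [0.536 0.207 0.201] [ 0.81  0.08 -0.57  0.25 -0.73  0.72]
g [0.562 0.21  0.104] [ 0.76  0.24 -0.68  0.35 -0.47  0.64]
slid [0.581 0.212 0.12 ] [ 0.75  0.24 -0.61  0.3  -0.53  0.71]
lift [0.549 0.208 0.158] [ 0.79  0.15 -0.62  0.28 -0.62  0.7 ]
lift2 [0.549 0.208 0.258] [ 0.8   0.06 -0.45  0.21 -0.87  0.78]
layhi [ 0.46  -0.173  0.161] [-0.01  0.4  -0.18 -0.07 -1.43  1.44]
lay [ 0.46  -0.173  0.011] [-0.01  0.57 -0.3  -0.07 -1.14  1.46]
layoff [ 0.502 -0.18   0.102] [-0.02  0.52 -0.13 -0.06 -1.36  1.45]
```

Run:
```python
from h import *
from plant import bot,grip,imaging
grip(1.0)
p=np.array(bot.current_tool_pos()); bot.movel(p+[0,0,.1],speed=.3)
bot.move_pose(G-.10*tzg+.05*UP,qg); bot.movel(G-.10*tzg,qg,speed=.2)
print(bot.current_t(),bot.current_force())
bot.movel(G-.035*tzg,speed=.15)
for n in("side","top"):
    s=imaging.snapshot(n)
    crop(s,*( (255,60,150,140,5) if n=="side" else (190,110,130,120,5)),f"pics/pre_{n}.png")
print(bot.current_t(),bot.current_tool_pos(),G-.035*tzg)
```

```text
3.125 [ 0.22642294 -0.24073068  0.20966893]
3.8083 [0.55379221 0.20945145 0.13951058] [0.55313054 0.20873523 0.13780913]
```

View pics/pre_side.png

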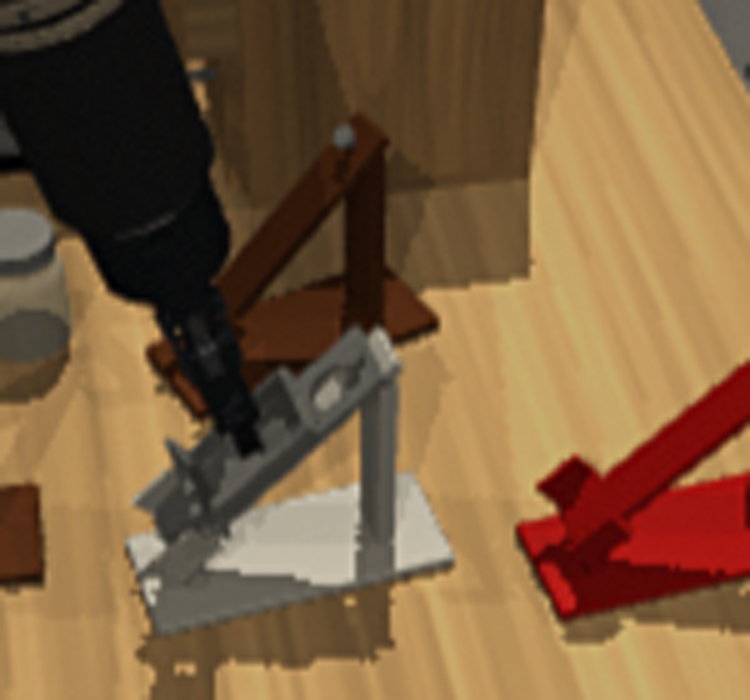

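View pics/pre_top.png

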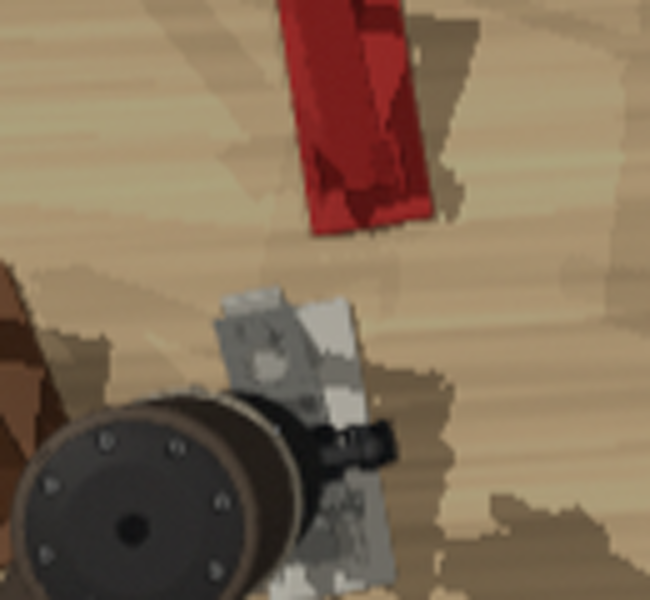

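In the side crop the near finger is just in front of the box's middle at (245,430), with its tip outside the near wall; the far finger is hidden. The pose agrees, so I go down and grip.

Run:
```python
from h import *
from plant import bot,grip,imaging
bot.movel(G,speed=.08); print("down",np.array(bot.current_tool_pos())-G,np.round(bot.current_force(),1))
grip(0.0); print("w",bot.current_gripper_width()*85,np.round(bot.current_force(),1),bot.current_t())
s=imaging.snapshot("side");crop(s,255,60,150,140,5,"pics/g_side.png")
```

```text
down [1.18972130e-04 5.29982482e-06 2.10478676e-04] [-0.2 -0.7 -0.2]
w 53.88183148759955 [-4.4 -1.3  5.9] 4.8083
```

View pics/g_side.png

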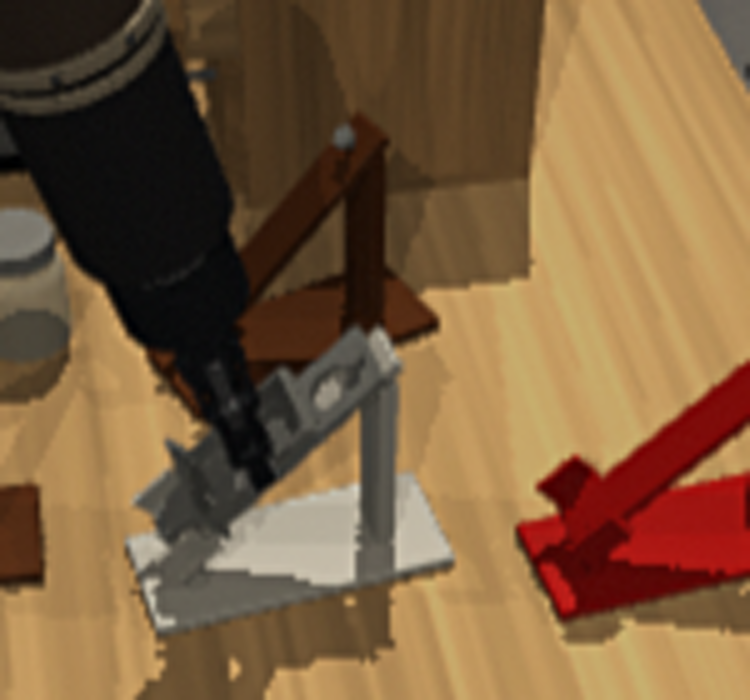

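The fingers are gripping the box (fingertip at (265,480), width about 54–56 mm). Next I slide it up the slope.

Run:
```python
from h import *
from plant import bot,grip,imaging
bot.movel(G+.0245*tx,speed=.06); print(np.array(bot.current_tool_pos())-G-.0245*tx,np.round(bot.current_force(),1),bot.current_gripper_width()*85,bot.current_t())
s=imaging.snapshot("side");crop(s,290,90,80,70,9,"pics/sl_side.png")
s=imaging.snapshot("top");crop(s,220,155,70,60,9,"pics/sl_top.png")
```

```text
[-0.00132931 -0.00131819 -0.00027549] [-6.7 -2.8  4.1] 53.88672004544968 5.4167
```

View pics/sl_side.png

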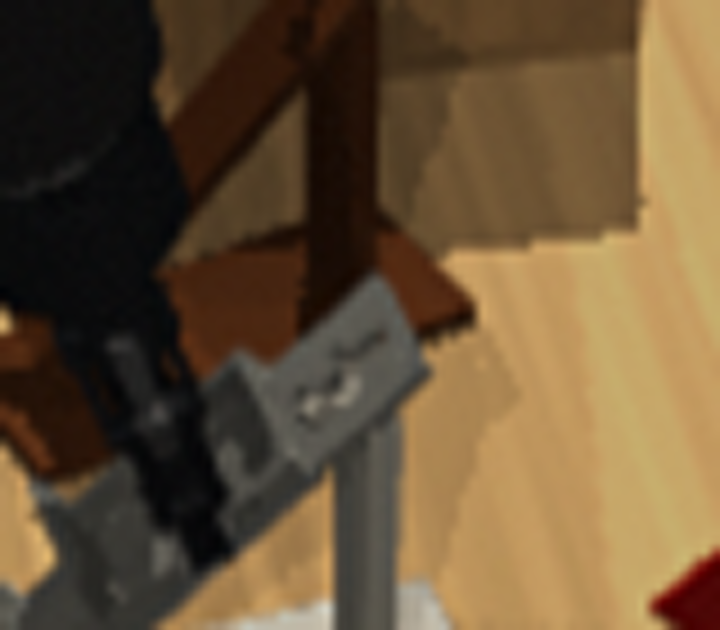

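View pics/sl_top.png

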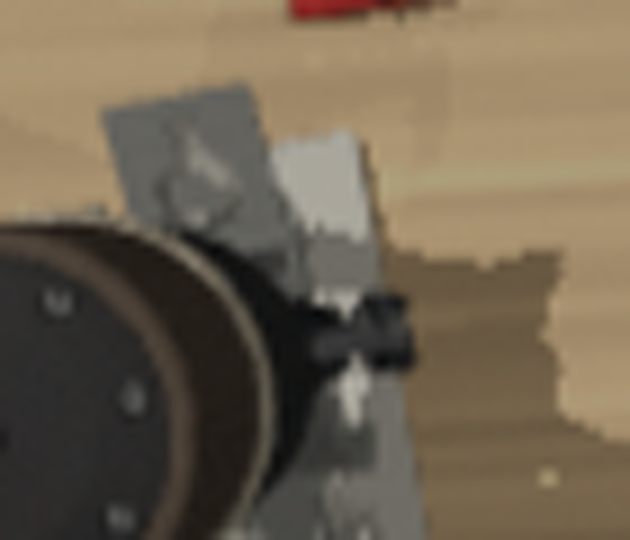

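Both crops show the stud head inside the wide hole (side (330,395), top (195,185)). I'll lift in small steps and watch the force.

Run:
```python
from h import *
from plant import bot,grip,imaging
B=G+.0245*tx
f0=np.array(bot.current_force());print(f0.round(1),np.array(bot.current_tool_pos())-B)
for d in (.002,.004,.006,.008,.011,.014,.018,.025):
    bot.movel(B+d*tz,speed=.04); f=np.array(bot.current_force()); print(d,(f).round(1))
    if np.linalg.norm(f-f0)>15: print("STOP");break
print(bot.current_t(),bot.current_gripper_width()*85)
s=imaging.snapshot("side");crop(s,270,80,100,90,7,"pics/li_side.png")
```

```text
[-6.1 -2.9  3.9] [-0.00133737 -0.00131871 -0.00030154]
0.002 [-0.1 -0.  -1.1]
0.004 [ 0.8  0.  -2.3]
0.006 [ 0.4 -0.9 -1.4]
0.008 [-0.1 -0.2 -1.5]
0.011 [ 0.4 -0.3 -1.5]
0.014 [ 0.3  0.7 -1.6]
0.018 [ 0.3  0.4 -2.5]
0.025 [-0.2 -0.3 -2. ]
7.5917 54.22069324153147
```

View pics/li_side.png

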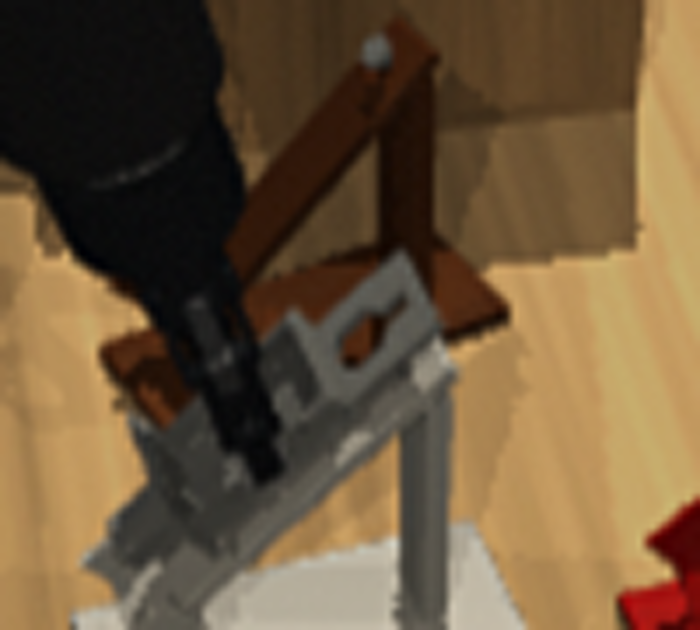

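The tray is off the stud, with clear sight through the keyhole at (370,330). Next I carry it over the counter in front of the hob.

Run:
```python
from h import *
from plant import bot,grip,imaging
B=G+.0245*tx
bot.movel(B+.06*tz,speed=.15); bot.movel(B+.06*tz+.11*UP,speed=.25)
bot.move_pose(L+.18*UP,qlay); bot.movel(L+.06*UP,speed=.2); bot.sleep(.3)
print(bot.current_t(),np.round(bot.current_force(),1),bot.current_gripper_width()*85, np.array(bot.current_tool_pos())-L)
for n in("side","top"):
    s=imaging.snapshot(n); np.savez(f"hold_{n}.npz",**s)
    crop(s,*( (220,190,160,140,5) if n=="side" else (300,120,140,140,5)),f"pics/hold_{n}.png")
```

```text
11.1417 [ 0.5  0.3 -0.8] 54.099789468024255 [ 5.10430975e-04 -4.95541935e-05  6.08498850e-02]
```

View pics/hold_side.png

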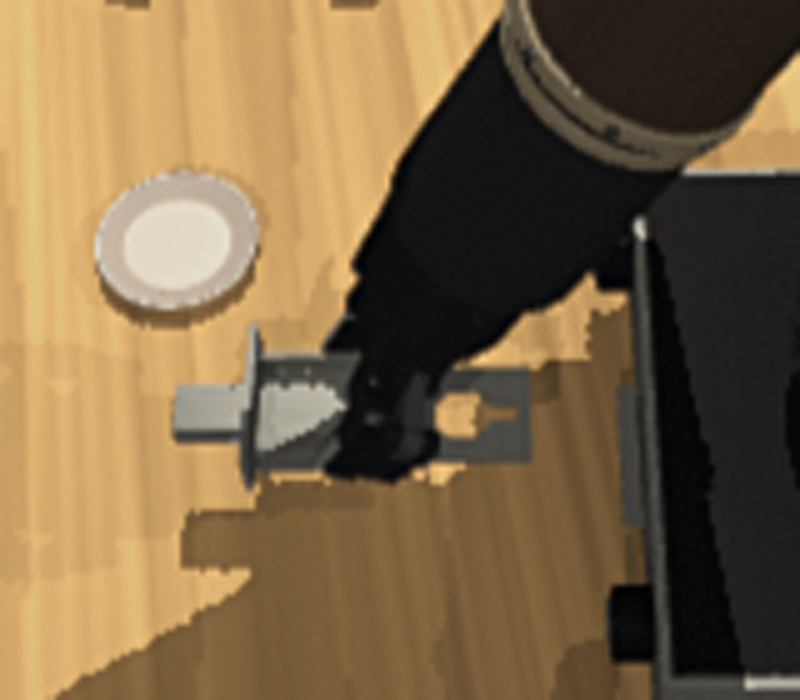

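View pics/hold_top.png

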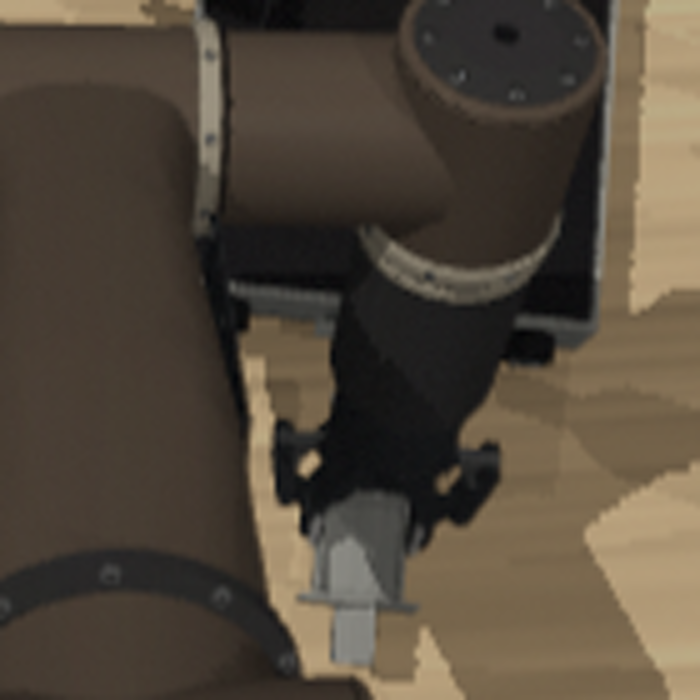

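The tray is held level and in line with the hob. The wrist reaches over the hob, so I check its clearance above the pan (117 mm) before lowering.

Run:
```python
from h import *
o=mouth.copy();o[2]=0
for n in("side","top"):
    s=load(f"hold_{n}.npz");P=cloud(s);d=P-o
    a=d@hx;b=d@hyv;z=P[...,2]
    m0=(z>.13)&(a>-.1)&(a<.3)&(abs(b)<.13)
    for lo in np.arange(-.1,.2,.03):
        m=m0&(a>=lo)&(a<lo+.03)
        if m.sum()>5: print(n,round(lo,2),m.sum(),"z",np.percentile(z[m],[1,5,50,99]).round(3))
    # tray level: floor/grip/plate
    m=(z>.05)&(z<.12)&(a<-.05)&(a>-.3)&(abs(b)<.05)
    sat=np.ptp(s["pixels"].astype(int),axis=2); lum=s["pixels"].mean(2)
    m&=(lum>60)
    for lo in np.arange(-.24,-.04,.015):
        k=m&(a>=lo)&(a<lo+.015)
        if k.sum()>5: print("  tray",n,round(lo,3),k.sum(),"z",np.percentile(z[k],[5,25,50,75,95]).round(3),"b",np.percentile(b[k],[2,98]).round(3))
```

```text
side -0.1 1014 z [0.163 0.188 0.292 0.521]
side -0.07 1623 z [0.223 0.252 0.372 0.444]
side -0.04 2384 z [0.269 0.306 0.436 0.477]
side -0.01 1967 z [0.332 0.357 0.453 0.477]
side 0.02 1122 z [0.367 0.4   0.455 0.467]
side 0.05 309 z [0.427 0.439 0.447 0.454]
  tray side -0.24 19 z [0.065 0.074 0.074 0.075 0.077] b [-0.012  0.011]
  tray side -0.225 69 z [0.066 0.074 0.075 0.076 0.077] b [-0.013  0.012]
  tray side -0.21 65 z [0.065 0.074 0.075 0.076 0.077] b [-0.012  0.012]
  tray side -0.195 137 z [0.06  0.062 0.067 0.088 0.091] b [-0.036  0.036]
  tray side -0.18 138 z [0.06  0.062 0.063 0.067 0.078] b [-0.027  0.028]
  tray side -0.165 121 z [0.061 0.062 0.064 0.074 0.084] b [-0.033  0.032]
  tray side -0.15 33 z [0.061 0.063 0.071 0.092 0.104] b [-0.035  0.035]
  tray side -0.105 35 z [0.061 0.063 0.064 0.065 0.067] b [-0.024  0.019]
  tray side -0.09 59 z [0.061 0.063 0.064 0.065 0.067] b [-0.023  0.021]
  tray side -0.075 119 z [0.061 0.063 0.064 0.065 0.067] b [-0.023  0.027]
  tray side -0.06 28 z [0.062 0.064 0.065 0.066 0.068] b [-0.022  0.027]
top -0.1 586 z [0.157 0.224 0.3   0.514]
top -0.07 1050 z [0.277 0.312 0.387 0.445]
top -0.04 1285 z [0.364 0.407 0.445 0.476]
top -0.01 922 z [0.442 0.448 0.457 0.478]
top 0.02 552 z [0.431 0.437 0.457 0.468]
top 0.05 184 z [0.439 0.441 0.448 0.455]
  tray top -0.24 10 z [0.061 0.066 0.072 0.074 0.078] b [-0.009  0.011]
  tray top -0.225 45 z [0.07  0.073 0.075 0.077 0.078] b [-0.012  0.012]
  tray top -0.21 41 z [0.07  0.073 0.075 0.077 0.08 ] b [-0.011  0.012]
  tray top -0.195 90 z [0.06  0.064 0.077 0.088 0.092] b [-0.034  0.036]
  tray top -0.18 86 z [0.059 0.06  0.062 0.065 0.078] b [-0.027  0.027]
  tray top -0.165 99 z [0.058 0.062 0.064 0.071 0.085] b [-0.033  0.033]
  tray top -0.15 87 z [0.059 0.061 0.063 0.067 0.106] b [-0.042  0.034]
  tray top -0.135 62 z [0.059 0.061 0.063 0.065 0.068] b [-0.026  0.018]
```

The wrist stays above z = 0.33 over the hob, so there is ample room. The tray is level (underside about 59.5 mm at grip, floor and tail) and centred on the hob line. I lower it until contact.

Run:
```python
from h import *
from plant import bot,grip,imaging
P=L.copy();P[2]=.020;bot.movel(P,speed=.1);bot.sleep(.1)
f0=np.array(bot.current_force());print(f0.round(1))
for z in np.arange(.016,.0085,-.001):
    P[2]=z; bot.movel(P,speed=.03); f=np.array(bot.current_force()); print(round(z,4),f.round(1),round(bot.current_tool_pos()[2],4))
    if f[2]-f0[2]>5: break
print(bot.current_t())
s=imaging.snapshot("side");np.savez("low.npz",**s);crop(s,220,190,160,140,5,"pics/low_side.png")
o=mouth.copy();o[2]=0;C=cloud(s);d=C-o;a=d@hx;b=d@hyv;z=C[...,2]
for l,h2,w in((-.238,-.205,.009),(-.10,-.06,.02)):
    k=(a>l)&(a<h2)&(abs(b)<w)&(z>-.01)&(z<.06);print(l,np.percentile(z[k],[10,25,50,75,90]).round(4))
```

```text
[ 0.7 -0.1 -0.9]
0.016 [-0.2  0.2 -1.9] 0.0161
0.015 [-0.6 -0.1 -1.8] 0.015
0.014 [ 0.6 -0.5 -1.5] 0.0139
0.013 [ 0.5 -0.6 -2.2] 0.0129
0.012 [-0.5  0.3  5.4] 0.0125
13.2833
-0.238 [0.0003 0.0137 0.0156 0.0168 0.0183]
-0.1 [-0.0008  0.0007  0.0039  0.0056  0.0066]
```

View pics/low_side.png

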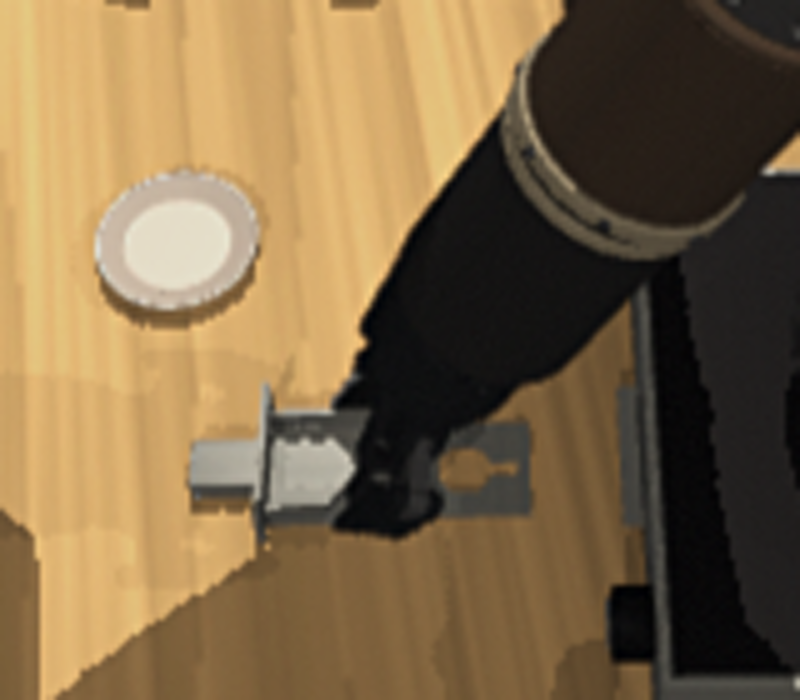

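It's in contact and flat: grip top at about 16 mm and tail top at about 5 mm, matching the sizes given. Release, withdraw and look.

Run:
```python
from h import *
from plant import bot,grip,imaging
grip(1.0); p=np.array(bot.current_tool_pos()); az=Ro.from_quat(qlay).as_matrix()[:,2]
bot.movel(p-.05*az,speed=.1); bot.movel(p-.05*az+.16*UP,speed=.3)
q=quat(hx,hyv,UP,SG); c=mouth-(S+.069)*hx; c[2]=.18
# step aside is not possible w/o hiding the top view; side view suffices
bot.move_pose(c,q); print(bot.current_t(),np.round(bot.current_force(),1))
s=imaging.snapshot("side");np.savez("laid.npz",**s);crop(s,220,190,160,140,5,"pics/laid_side.png")
s=imaging.snapshot("top");np.savez("laid_t.npz",**s);crop(s,300,120,140,140,5,"pics/laid_top.png")
```

```text
15.6917 [ 0.6 -0.7 -0. ]
```

View pics/laid_side.png

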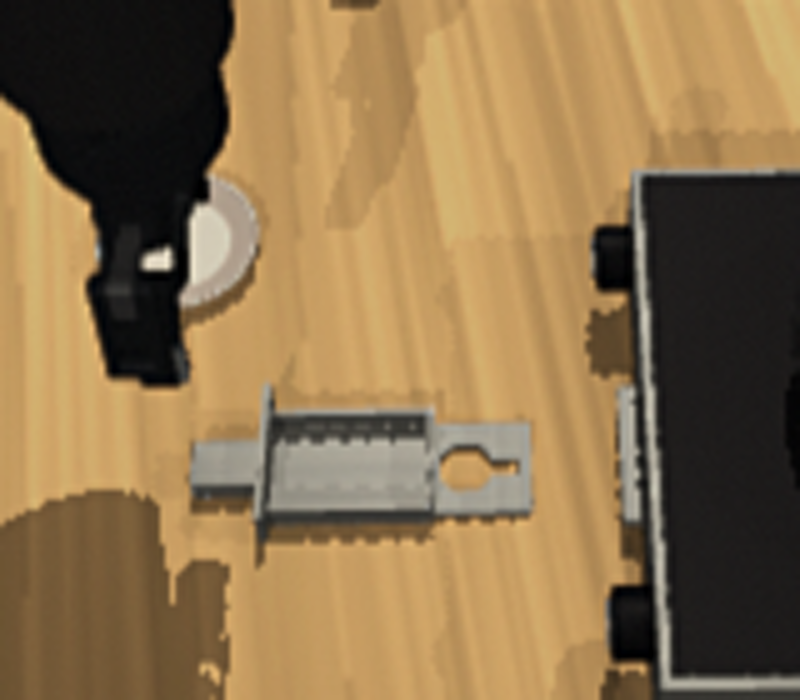

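View pics/laid_top.png

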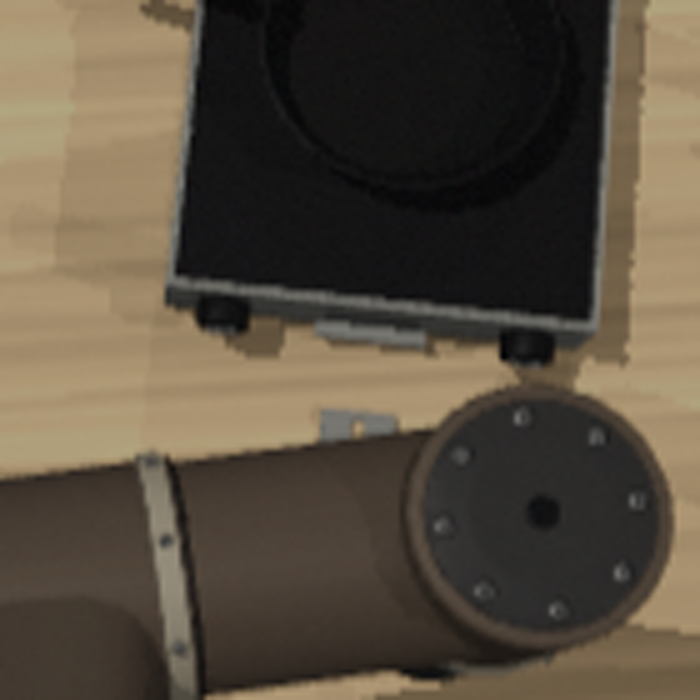

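The side crop shows the tray flat, open side up and free: grip (222,470), plate (265,475), tail end (530,470). The spoon rest hasn't moved. Now I measure its pose for the regrasp.

Run:
```python
from h import *
s=load("laid.npz");C=cloud(s);o=mouth.copy();o[2]=0;d=C-o;a=d@hx*1e3;b=d@hyv*1e3;z=C[...,2]*1e3
sat=np.ptp(s["pixels"].astype(int),axis=2);g=sat<45
def st(nm,m): print(nm,m.sum(),"a",np.percentile(a[m],[1,50,99]).round(1),"b",np.percentile(b[m],[2,50,98]).round(1),"z",np.percentile(z[m],[5,50,95]).round(1))
R=(a<-30)&(a>-260)&(abs(b)<50)&g
st("grip",R&(a<-196)&(z>10)&(z<22)); st("plate",R&(z>24)&(z<35)); st("tail",R&(a>-102)&(z>1.5)&(z<9)); st("box floor",R&(z<7)&(a>-180)&(a<-115)&(abs(b)<22))
# axis: gray region centroid line, tray mask by z>2
m=R&(z>2.5)
A=[];B=[]
for lo in range(-235,-55,10):
    k=m&(a>=lo)&(a<lo+10)&(b<60)
    if k.sum()>15 and not -202<lo<-182: A.append(a[k].mean());B.append(np.percentile(b[k],[3,97]).mean())
p=np.polyfit(A,B,1);print("axis slope deg",np.degrees(p[0]),"b at grip",np.polyval(p,-207),"at mouth",np.polyval(p,0));print(np.round(B,1))
```

```text
grip 133 a [-228.6 -212.4 -196.4] b [-12.7  -0.7  12.9] z [12.7 15.9 18. ]
plate 49 a [-193.4 -191.3 -189.1] b [-35.5   0.7  35. ] z [26.7 29.7 31.6]
tail 230 a [-101.5  -75.5  -57.3] b [-22.8  -0.5  25.8] z [2.2 4.8 7.4]
box floor 341 a [-179.2 -147.7 -116.7] b [-15.6   2.2  21.4] z [0.4 3.  5.4]
axis slope deg 4.399986633222245 b at grip -7.20767652593077 at mouth 8.688734009317164
[-9.7 -9.9 -9.1 -8.6 -6.5 -0.1  1.1  0.3  0.7  0.6  0.6  1.7  1.8  1.5
  1.5  0.9]
```

```bash
cat >> h.py <<'E'
q0=quat(hx,hyv,UP,SG)
def at(a,z,b=0.): 
    c=mouth+a*hx+b*hyv; c[2]=z; return c
E
python3 - <<'E'
from h import *
from plant import bot,grip,imaging
bot.movel(at(-.212,.04),q0,speed=.2);bot.movel(at(-.212,.0105),speed=.08);print(np.round(bot.current_force(),1),np.array(bot.current_tool_pos())-at(-.212,.0105))
grip(0.);print(bot.current_gripper_width()*85,np.round(bot.current_force(),1))
bot.movel(at(-.212,.0355),speed=.08);bot.sleep(.1);print(bot.current_t(),np.round(bot.current_force(),1))
s=imaging.snapshot("side");np.savez("re.npz",**s);crop(s,220,190,160,140,5,"pics/re_side.png")
C=cloud(s);o=mouth.copy();o[2]=0;d=C-o;a=d@hx*1e3;b=d@hyv*1e3;z=C[...,2]*1e3
g=np.ptp(s["pixels"].astype(int),axis=2)<45
def st(nm,m): print(nm,m.sum(),"a",np.percentile(a[m],[1,50,99]).round(1),"b",np.percentile(b[m],[2,50,98]).round(1),"z",np.percentile(z[m],[5,50,95]).round(1))
R=(a<-30)&(a>-260)&(abs(b)<50)&g&(z>18)
st("plate",R&(z>48)&(z<60)&(a>-197)); st("tail",R&(a>-102)&(z<36)); st("floorF",R&(z<34)&(a>-180)&(a<-150)&(abs(b)<20)); st("floorR",R&(z<34)&(a>-145)&(a<-115)&(abs(b)<20))
st("tailR",R&(a>-75)&(z<36));
E
```

```text
[ 0.7 -0.5  0.3] [ 3.86283751e-04 -7.64291001e-06  4.74159137e-04]
24.438172306733534 [-2.4  1.5  7.7]
18.3167 [ 0.7 -0.  -1.8]
plate 54 a [-193.9 -191.5 -189.7] b [-34.9  -2.   34.5] z [51.  54.1 56. ]
tail 233 a [-100.7  -75.2  -57.3] b [-23.3  -3.5  24.8] z [25.1 28.  30.6]
floorF 158 a [-179.8 -165.1 -150.5] b [-15.6   0.9  18.4] z [24.6 26.8 28.9]
floorR 160 a [-144.2 -129.1 -115.4] b [-16.3   1.2  19. ] z [23.7 26.8 29.2]
tailR 115 a [-72.8 -65.  -57.3] b [-23.4  -3.1  24.1] z [24.8 28.1 30.6]
```

View pics/re_side.png

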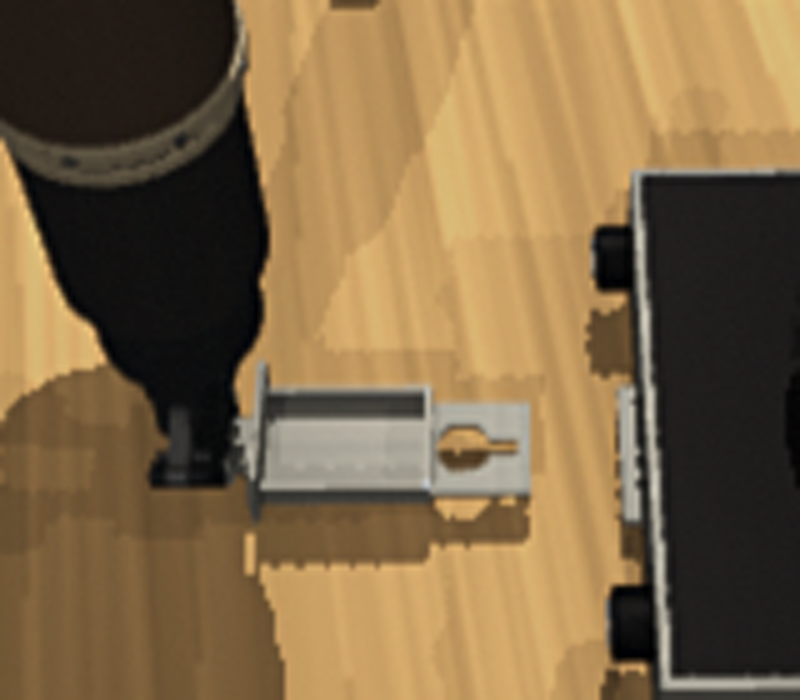

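Gripped and level (underside about 23.5 mm all along, lateral about 0). Inserting 1.3 mm higher, in stages with force checks.

Run:
```python
from h import *
from plant import bot,grip,imaging
f0=np.array(bot.current_force())
bot.movel(at(-.212,.0368),speed=.05)
for A in (-.165,-.145,-.125,-.105,-.085,-.065,-.045,-.029):
    bot.movel(at(A,.0368),speed=.08); f=np.array(bot.current_force())-f0; print(A,"along",round(f@hx,1),"across",round(f@hyv,1),"z",round(f[2],1))
    if np.linalg.norm(f)>12: print("STOP");break
print(bot.current_t(),bot.current_gripper_width()*85)
s=imaging.snapshot("side");np.savez("ins.npz",**s);crop(s,260,190,160,140,5,"pics/ins_side.png")
```

```text
-0.165 along 0.1 across -0.2 z -0.2
-0.145 along 0.3 across -0.4 z 0.4
-0.125 along 1.3 across -1.0 z -1.1
-0.105 along 0.9 across -1.4 z -0.2
-0.085 along 0.2 across 0.2 z -0.1
-0.065 along 0.7 across -0.6 z -1.1
-0.045 along 0.5 across -0.8 z 0.7
-0.029 along 1.2 across -0.5 z -0.3
22.1083 24.38239603899034
```

View pics/ins_side.png

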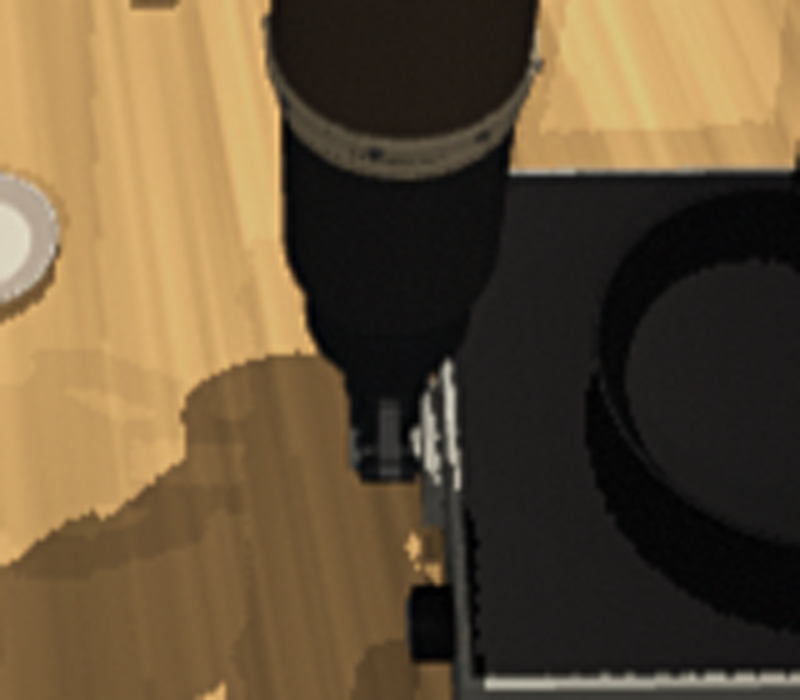

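It went in freely, and the plate (430,440) is a few millimetres from the face. Next I lower it onto the floor by feel, then push home by feel.

Run:
```python
from h import *
from plant import bot,grip,imaging
bot.sleep(.1);f0=np.array(bot.current_force())
z=.0368
for i in range(8):
    z-=.0007; bot.movel(at(-.029,z),speed=.03); f=np.array(bot.current_force())-f0; print(round(z,4),f.round(1))
    if f[2]>4: break
z+=.0004
A=-.029
for i in range(14):
    A+=.001; bot.movel(at(A,z),speed=.03); f=np.array(bot.current_force())-f0; print(round(A,4),"along",round(f@hx,1),"across",round(f@hyv,1),"z",round(f[2],1), "act",round(((np.array(bot.current_tool_pos())-mouth)@hx)*1e3,2))
    if f@hx<-8: break
print(bot.current_t(),bot.current_gripper_width()*85)
s=imaging.snapshot("side");crop(s,300,230,90,80,8,"pics/home_side.png")
```

```text
0.0361 [ 0.5 -0.1  0.3]
0.0354 [ 0.4 -1.   0.2]
0.0347 [0.8 0.4 0.2]
0.034 [ 0.6 -0.3  0.2]
0.0333 [ 0.8 -0.8  0.9]
0.0326 [-0.8 -0.3  6.5]
-0.028 along 0.0 across -0.5 z 3.9 act -27.83
-0.027 along -3.2 across 0.8 z 6.8 act -27.67
-0.026 along -4.4 across 0.6 z 7.2 act -26.85
-0.025 along -4.4 across -0.0 z 8.1 act -25.86
-0.024 along -4.8 across 0.3 z 6.8 act -24.83
-0.023 along -4.0 across -0.9 z 6.3 act -23.87
-0.022 along -4.3 across -0.7 z 7.0 act -22.85
-0.021 along -6.6 across 0.8 z 8.7 act -22.65
-0.02 along -9.6 across 1.2 z 12.4 act -22.64
26.0083 24.457037153307756
```

View pics/home_side.png

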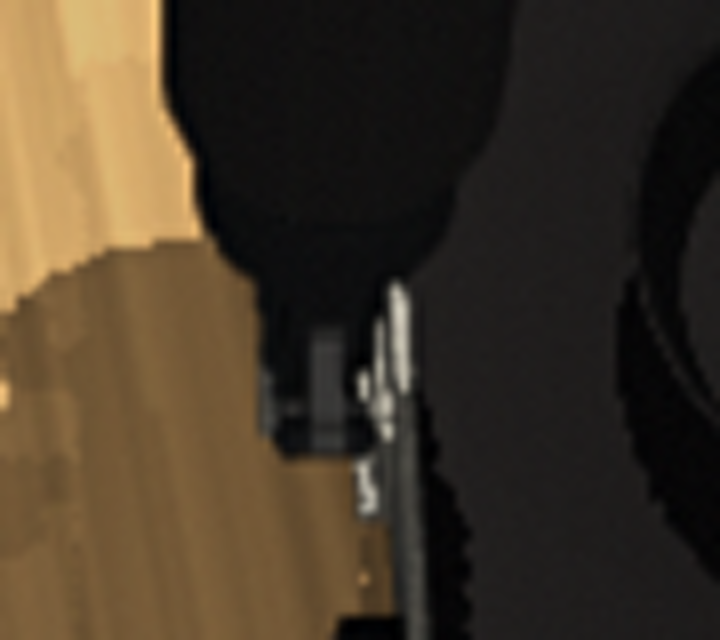

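It stopped hard at -22.64 mm, and the expected home position is -22.5 mm. Release, back off and check.

Run:
```python
from h import *
from plant import bot,grip,imaging
bot.movel(at(-.0222,.0326),speed=.03)
grip(1.0);bot.sleep(.2)
p=np.array(bot.current_tool_pos());bot.movel(p+.08*UP,speed=.12)
bot.movel(p+.15*UP-.08*hx,speed=.3)
j=np.array(bot.current_joint_pos()); j[0]+=.9; bot.goto_joints(j.tolist())
print(bot.current_t(),np.round(bot.current_force(),1))
for n in("side","top"):
    s=imaging.snapshot(n);np.savez(f"fin_{n}.npz",**s);cv2.imwrite(f"pics/fin_{n}.png",s["pixels"])
    crop(s,*((310,215,90,90,8) if n=="side" else (330,150,100,60,8)),f"pics/finc_{n}.png")
    C=cloud(s);o=mouth.copy();o[2]=0;d=C-o;a=d@hx*1e3;b=d@hyv*1e3;z=C[...,2]*1e3
    def st(nm,m): 
        if m.sum()>3: print(n,nm,m.sum(),"a",np.percentile(a[m],[1,50,99]).round(1),"b",np.percentile(b[m],[2,50,98]).round(1),"z",np.percentile(z[m],[5,50,95]).round(1))
    R=(a>-60)&(a<4)&(abs(b)<50)
    st("grip",R&(a<-7)&(z>30)&(z<44)&(abs(b)<20)); st("plate",R&(z>47)&(z<56))
    for k,(x,y,zz) in dict(jar=(.4325,.4655,90),bottle=(.4745,-.484,190),spoon=(.382,-.0185,11)).items():
        m=(np.hypot(C[...,0]-x,C[...,1]-y)<.06)&(abs(z-zz)<5); print(k,C[m].mean(0).round(3),m.sum())
```

```text
30.1583 [ 0.2 -0.3 -1.1]
side grip 151 a [-40.1 -22.9  -7.3] b [-12.6  -0.7  13.8] z [32.6 37.4 40.5]
side plate 54 a [-4.5 -2.2 -0.3] b [-42.   -0.2  46.4] z [48.8 51.5 54.2]
jar [0.439 0.462 0.09 ] 94
bottle [ 0.475 -0.479  0.19 ] 62
spoon [ 0.381 -0.016  0.01 ] 531
top grip 77 a [-39.2 -23.4  -7.7] b [-11.7  -0.   12.4] z [30.9 37.9 42.4]
top plate 47 a [-3.2  0.1  2.8] b [-39.5   2.7  39.3] z [48.3 51.7 55.5]
jar [0.419 0.442 0.089] 8
bottle [ 0.475 -0.489  0.19 ] 83
spoon [ 0.384 -0.019  0.01 ] 451
```

View pics/finc_side.png

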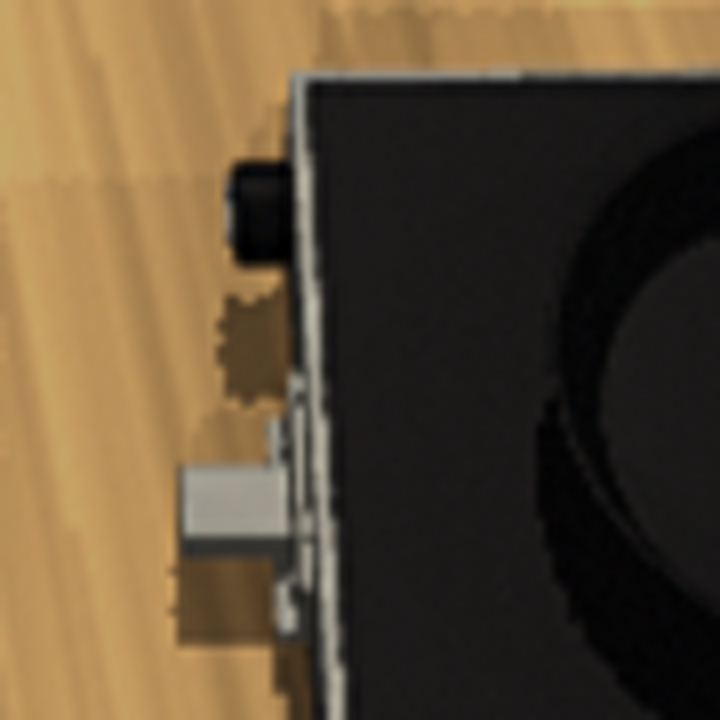

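View pics/finc_top.png

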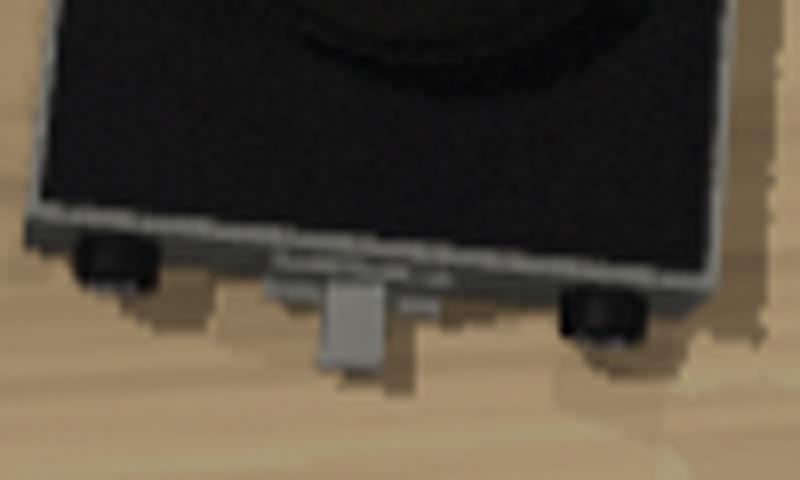

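View pics/fin_top.png

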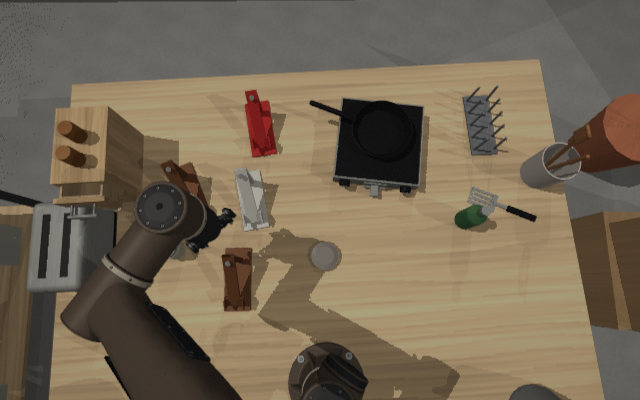

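View pics/fin_side.png

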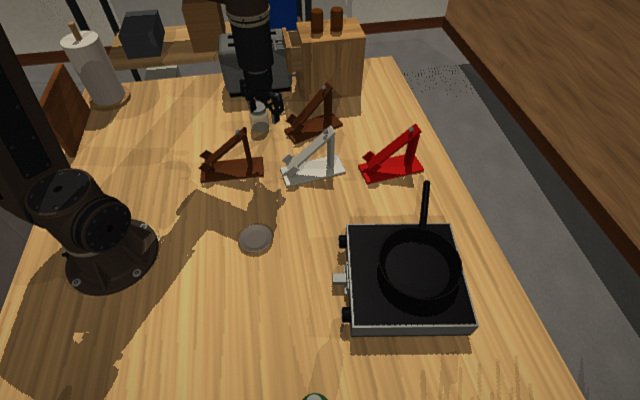

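The tray is home and the stand is empty. The hand hides part of the jar at (259,115), so I swing partway back to confirm the jar is untouched, then hand in.

Run:
```python
from h import *
from plant import bot,grip,imaging
p=np.array(bot.current_tool_pos());print(p.round(3));bot.movel(p+.08*UP,speed=.2)
j=np.array(bot.current_joint_pos()); j[0]-=.5; bot.goto_joints(j.tolist())
for n in("side","top"):
    s=imaging.snapshot(n);C=cloud(s)
    m=(np.hypot(C[...,0]-.4325,C[...,1]-.4655)<.06)&(abs(C[...,2]-.0905)<.0035); print(n,"jar",C[m].mean(0).round(3),m.sum())
print(bot.current_t(),np.round(bot.current_force(),1)); crop(s,140,150,160,120,5,"pics/last.png")
bot.sign_off()
```

```text
[0.456 0.282 0.183]
side jar [0.432 0.465 0.09 ] 145
top jar [0.433 0.465 0.09 ] 236
31.9417 [ 0.1  0.3 -0.4]
the job is handed in; nothing more can be done
```

View pics/last.png

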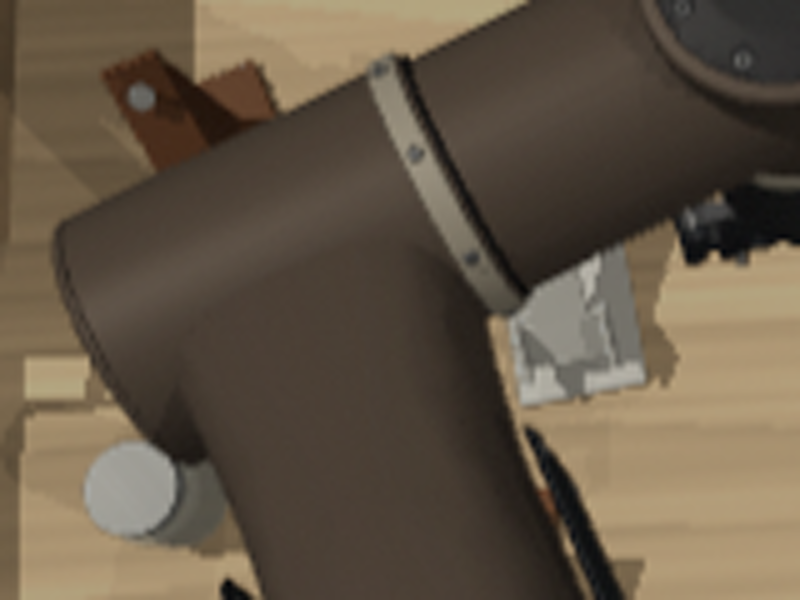

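The tray is fully home in the hob slot and released, and I handed the job in at 31.9 s. I slid it 24.5 mm up the slope, lifted it clear of the stud and laid it flat and right way up on the counter in front of the hob. I let go there, then took it again by the front grip and slid it in tail first.

**Final checks**
- **Tray home:** the push stopped hard at -22.6 mm; I expected -22.5 mm. After release the side view put the front plate 0 to 4.5 mm in front of the hob face, against 0 to 4 mm expected. The grip's end read -40.1 mm against an expected -40 mm.
- **Bottle, jar and spoon rest:** all within about 1 mm of where each camera first saw them. The jar was half hidden in one check, so I moved the arm and confirmed it.
- **Forces:** the readings I took stayed under about 20 N, and the hand was free at hand-in.

**Departures and disagreements**
- **Tilt at the stand:** the arm could not hold the gripper square to the slope. I gripped the box with the tool tilted 15° instead of 40°, but still slid and lifted along the tray's own axes.
- **Tray direction:** one fit of the laid tray's direction came out 4.4° off because stray points near the grip spoiled it. I used the grip, plate and tail positions instead, and the tray went in freely.
- **Plate depth from above:** the top view read the plate about 2 mm deeper than the side view, which is within the calibration error.

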